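# Empty the soaking cup into the sterilising basket and latch it

### The job

Tip the bite blocks out of the steel soaking cup into the open wire basket and stand the empty cup upright again on the trolley top. Then swing the basket's lid over and press it down until the spring catch snaps and holds it shut. Leave the saline bottle and the cartons round about standing where they are.

Things in the scene. Friction and masses are not known exactly. Their poses are not given: they have to be found in the camera images.
- cup_collar (a point): Soaking cup: plain round stainless tumbler, open on top, 80 mm tall, 44 mm diameter at the foot, flaring to 69 mm at 64 mm height, then a straight collar of 69 mm up to the rim; 0.18 kg. This point lies on its axis 72 mm above its underside, half-way up the collar, where it is best gripped across; its z axis points up out of the mouth.
- cup_mouth (a point): Centre of the cup's rim (rolled, 71 mm over it), 80 mm above its underside; walls 2.5 mm, floor 4 mm thick. The cup holds the four bite blocks at the start; the last of them slide out only when it is tipped some 110 degrees from upright, its mouth pointing below level.
- basket: Open stainless wire-mesh basket that stands firm on the trolley, outside 106 mm (its x) by 170 mm (its y), rim 60 mm high, inside 98 by 162 mm, floor 7 mm up. Origin: centre of its underside. The +x rim carries the lid's hinge, along y; the middle of the -x side carries the spring catch, an upright strip 24 mm wide that stands 16 mm out from the wall and ends 80 mm above the trolley.
- basket_middle (a point): Centre of the basket's mouth, level with its rim, 60 mm above the trolley; axes as the basket's.
- basket_lid (a joint): Angle of the mesh lid about its hinge, which is level with the rim: 0 shut, 1.57 straight up, 2.35 leaning back on its stop. It starts open at 1.9 to 2.2. The hinge is stiff: it stays where it is left above 0.9 or so; lower, it sinks slowly and rests ajar on the catch at about 0.09. Some 6 to 10 N down at the press point then snap it past the catch, which holds it at 0 to 0.015.
- lid_press_point (a point): Middle of the lid's length, on its outer face (upper when shut), 24 mm from the free edge: where it is pressed shut. It moves with the lid; with the lid shut it lies at basket x = -29, y = 0, z = 64 mm.
- lid_far_edge (a point): Middle of the free edge of the lid, which is 106 mm from hinge to edge, 170 mm long and 4 mm thick; it moves with the lid.
- bite_block_1: Hard-plastic bite block, a white brick shape with ribbed faces and grooved sides, 40 x 22 x 20 mm, 18 g, wet and slippery; origin at its centre (its axes mean nothing).
- bite_block_2: Hard-plastic bite block, a white brick shape with ribbed faces and grooved sides, 40 x 22 x 20 mm, 18 g, wet and slippery; origin at its centre (its axes mean nothing).
- bite_block_3: Hard-plastic bite block, a white brick shape with ribbed faces and grooved sides, 40 x 22 x 20 mm, 18 g, wet and slippery; origin at its centre (its axes mean nothing).
- bite_block_4: Hard-plastic bite block, a white brick shape with ribbed faces and grooved sides, 40 x 22 x 20 mm, 18 g, wet and slippery; origin at its centre (its axes mean nothing).
- saline_bottle: closed white saline bottle, 62 mm diameter, 162 mm tall; origin at the centre of its underside; bystander at the back left; loose.
- suture_box: small upright carton, 29 x 78 x 59 mm; origin at the centre of its underside; bystander at the back; loose.
- gauze_packet: flat carton, 86 x 85 x 19 mm; origin at the centre of its underside; bystander beyond the cup; loose.
Things that resemble listed ones, but are neither listed nor needed, are in the scene too. Leave any blue look-alike of the bite_block_4 alone.

How it is judged:
By the outcome, as a careful person would: the job done as asked, in the order asked, and still so for the second after the job is handed in, with the robot touching nothing.
It also fails if it takes over 69 s, if anything falls off the work surface, if the arm or the gripper's body presses on something with over 40 N, if the wrist force passes 120 N, or if a joint passes its speed limit or range.

### The arm

A 7-joint arm with a two-finger parallel gripper is mounted at the origin on a cart in front of the work surface, level with it; the furniture and walls round the work are solid. World frame = base frame: x ahead of the robot, y to its left, z up, the work surface at z = 0. Lengths are in mm, angles in rad, forces in N, time in s.
With the tool pointing down it reaches from about 400 to 925 mm from the base axis. Payload 4.1 kg.
Tool frame: the origin (TCP) lies at the very end of the fingers, on their centre line; the grasp point (between the pads) lies 19 mm behind it; x points along the fingers, y is the direction in which the jaws open and shut, and the axes are right-handed (so a half turn about x gives the same grasp; the last joint's range is limited). The gripper opens to 85 mm and grips with 20 to 120 N. Pads are 22 mm wide; open, the fingers measure 114 mm over their backs; the gripper's body (76 mm by 85 mm) begins 54 mm behind the grasp point. The pads swing forward as they close: fully open they stand 13 mm farther back than shut.
Start: joints at [-1.314, 0.398, 0.045, 1.537, -0.019, 1.207, -0.051], TCP at [226.403, 609.334, 210.547] pointing down, gripper open.
Joint ranges: [-2.82, 2.82], [-0.49, 2.23], [-1.37, 1.46], [0, 2.46], [-1.36, 4.5], [0.23, 2], [-2.94, 2.94]. Speed limits (rad/s): [2.57, 2.57, 3.14, 3.14, 3.14, 3.14, 3.14].

### API

Orientations are given as a unit quaternion [x, y, z, w].
In Python, from plant import ctrl, kinematics, vision gives the robot as it stands. The module is installed in compiled form; this text tells all that it offers. Calls block until the motion is done:
- ctrl.goto(position, orientation): joint-space move of the TCP to a pose.
- ctrl.move_straight(position, orientation=None, vel=150, threshold=None): straight line of the TCP; orientation=None keeps the orientation; vel is the mean speed in mm/s. With threshold (N) it stops when the force on the tool has changed by that much, and returns True; else False.
- ctrl.movej(angles): joint-space move.
- ctrl.command_gripper(opening): finger opening in mm; the grip force is fixed at half the most; returns when the fingers have stopped.
- ctrl.dwell(seconds).
- kinematics.ik(position, orientation): joint angles nearest the present ones, or None.
- ctrl.state(): the state.
- vision.read_camera(name): name is "side" or "top"; returns the picture (420x560x3 uint8, blue, green, red); there is no depth.
- vision.camera_model(name): a dict with "K" (3x3 intrinsics, pixels), "eye" and "orientation" of the camera in the world. Camera axes: x right, y up, looking along -z (the intrinsics and any distortion apply to the point x, -y, -z); pixel columns grow to the right and rows downward; lengths in mm; the calibration is good to about 2 mm. A picture is of the moment at which its call begins. camera_model takes no time and is no camera call.
A pose or a line that the arm cannot do raises ctrl.IKError and nothing moves.
- ctrl.sign_off(): hands the job in, once; it reports no verdict.
The state is a dict: "t": time; "joints": joint angles; "qd": joint speeds; "joint_torque": joint torques, N m; "tcp_pos": TCP position; "tcp_rot": TCP orientation; "wrist_force": force on the tool from outside, world axes, zero at the start; "torque": the same for the moment, N m; "grip_width": finger opening in mm.
Only numpy, scipy, OpenCV 4.12 (cv2) and the standard library are available. Lean on these libraries where they do the work, as an engineer would, in place of code of your own. Each camera call takes 0.05 s, during which the arm holds its last target.

## Working session

There is one attempt and no reset: what is moved stays moved. The work goes in short steps, each a Python script; the robot and the scene stay as the last script left them, time stands still between calls to the robot, and variables do not carry over. Pictures are saved under pics/ and viewed, and the job is handed in when it is done.

```bash
ls; mkdir -p pics; python3 - <<'E'
from plant import ctrl, kinematics, vision
import cv2
for n in("side","top"):
    im=vision.read_camera(n); cv2.imwrite(f"pics/{n}0.png",im)
    m=vision.camera_model(n); print(n,m)
s=ctrl.state(); print(s)
E
```

```text
pics
side {'K': array([[403.14619019,   0.        , 278.15661108],
       [  0.        , 403.14619019, 205.01276826],
       [  0.        ,   0.        ,   1.        ]]), 'eye': array([ 212.48936158, -667.22223986,  379.65597727]), 'orientation': array([ 0.55040835, -0.13396411, -0.20799858,  0.7973963 ])}
top {'K': array([[429.78999684,   0.        , 278.41533574],
       [  0.        , 429.78999684, 213.99677481],
       [  0.        ,   0.        ,   1.        ]]), 'eye': array([483.87803807,  60.69670132, 935.50155637]), 'orientation': array([ 0.04241051, -0.05472873, -0.69913397,  0.71163039])}
{'t': 0.1, 'joints': array([-1.31399189,  0.39914898,  0.04504167,  1.53774762, -0.01871013,
        1.2069336 , -0.05068643]), 'qd': array([ 9.16189704e-05, -1.55919544e-03,  5.75294264e-04, -3.92476475e-03,
       -9.10077841e-04,  9.02809021e-04, -1.23066520e-03]), 'joint_torque': array([ 3.15627483e-03, -4.76263905e+01,  1.36980392e+00, -2.54947346e+01,
        1.19831608e-02,  5.04775759e-03,  2.45763324e-06]), 'tcp_pos': array([226.18883422, 608.71843069, 209.55034517]), 'tcp_rot': array([ 0.12445457,  0.69602563, -0.1257305 ,  0.69588161]), 'wrist_force': array([ 0.08369723, -0.35243912,  0.63002078]), 'torque': array([0.00173748, 0.05394437, 0.03026951]), 'grip_width': 85.75635840189}
```

View pics/side0.png

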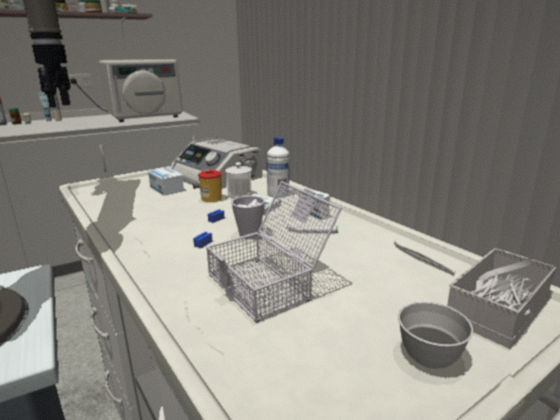

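View pics/top0.png

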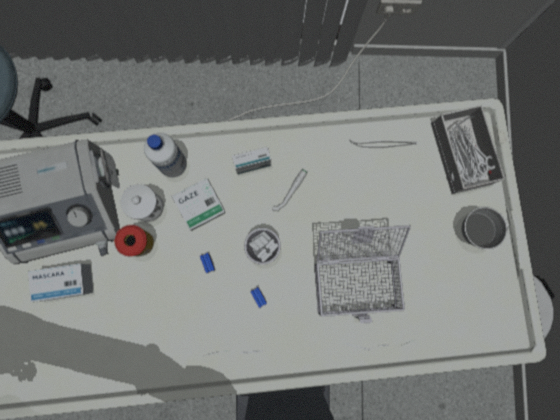

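```bash
cat > h.py <<'E'
import numpy as np
from scipy.spatial.transform import Rotation as R
from plant import ctrl, kinematics, vision
import cv2
def ray(n,u,v):
    m=vision.camera_model(n);K=m["K"]
    d=np.array([(u-K[0,2])/K[0,0],-(v-K[1,2])/K[1,1],-1.])
    return np.array(m["eye"]),R.from_quat(m["orientation"]).apply(d)
def plane(n,u,v,z):
    e,d=ray(n,u,v); return e+d*(z-e[2])/d[2]
def proj(n,p):
    m=vision.camera_model(n);K=m["K"]
    q=R.from_quat(m["orientation"]).inv().apply(np.asarray(p,float)-m["eye"])
    return np.array([K[0,0]*q[0]/-q[2]+K[0,2],K[1,1]*-q[1]/-q[2]+K[1,2]])
def tri(a,b):
    e1,d1=ray("side",*a);e2,d2=ray("top",*b)
    A=np.stack([d1,-d2],1);s=np.linalg.lstsq(A,e2-e1,rcond=None)[0]
    p,q=e1+s[0]*d1,e2+s[1]*d2
    return (p+q)/2,np.linalg.norm(p-q)
def shot(n,name,crop=None,k=1):
    im=vision.read_camera(n)
    if crop: x0,y0,x1,y1=crop; im=im[y0:y1,x0:x1]
    im=cv2.resize(im,None,fx=k,fy=k,interpolation=cv2.INTER_CUBIC)
    cv2.imwrite(f"pics/{name}.png",im)
E
python3 - <<'E'
import cv2
a=cv2.imread("pics/top0.png")[200:330,230:420]
cv2.imwrite("pics/t0c.png",cv2.resize(a,None,fx=4,fy=4,interpolation=cv2.INTER_CUBIC))
a=cv2.imread("pics/side0.png")[170:330,190:360]
cv2.imwrite("pics/s0c.png",cv2.resize(a,None,fx=3.7,fy=3.7,interpolation=cv2.INTER_CUBIC))
E
```

```text
(no output)
```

View pics/t0c.png

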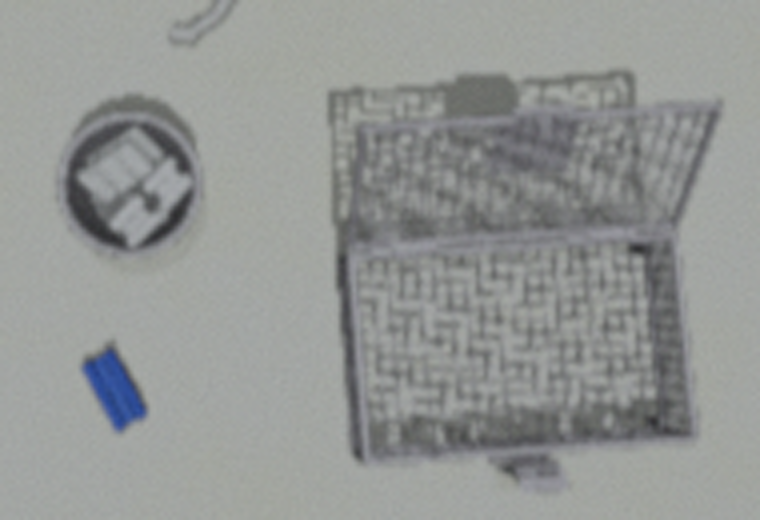

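View pics/s0c.png

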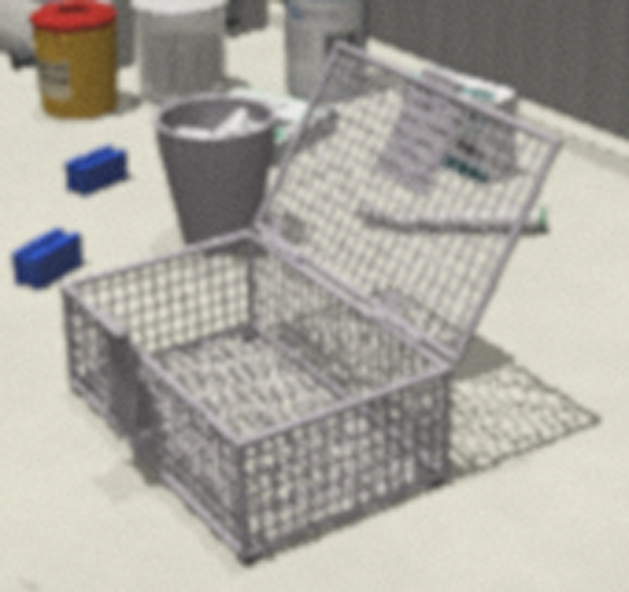

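```bash
python3 - <<'E'
from h import *
np.set_printoptions(precision=1,suppress=True)
T=lambda x,y:(230+x/4,200+y/4); S=lambda x,y:(190+x/3.7,170+y/3.7)
for nm,s,t in [("-x+y",(68,288),(362,460)),("+x+y",(250,235),(342,240)),("+x-y",(450,370),(675,232)),("-x-y",(243,440),(692,435)),("lid+y",(340,45),(360,125)),("lid-y",(557,145),(720,105)),("cuprim",(217,117),(130,180)),("catchtop",(113,325),(535,482))]:
    print(nm,*tri(S(*s),T(*t)),plane("top",*T(*t),60),plane("side",*S(*s),60))
print("cup",plane("top",*T(130,180),80),plane("side",*S(217,117),80))
# cup ellipse by contour
g=cv2.imread("pics/top0.png")
for nm,u in [("bottle cap",(153,141)),("blue1",(207,262)),("blue2",(258,297)),("gauze",(199,203)),("suture",(252,160)),("forcep",(291,190))]:
    print(nm,plane("top",*u,10))
E
```

```text
-x+y [404.7 -42.2  54.3] 3.9965063366307434 [403.3 -40.9  60. ] [403.1 -54.   60. ]
+x+y [511.2 -30.6  52.6] 3.0466799196533474 [512.3 -30.4  60. ] [503.  -44.6  60. ]
+x-y [ 520.1 -202.    56. ] 1.4595896781112019 [ 519.3 -200.4   60. ] [ 517.  -207.9   60. ]
-x-y [ 419.  -208.1   57.2] 2.5677733906236155 [ 418.  -206.7   60. ] [ 418.4 -212.5   60. ]
lid+y [563.3 -29.9 146.6] 1.9563404748375974 [571.1 -39.4  60. ] [695.1 206.7  60. ]
lid-y [ 575.4 -197.4  146.1] 1.2432165088659364 [ 584.8 -225.1   60. ] [710.2 -24.3  60. ]
cuprim [540.5  77.1  77.4] 1.6803277840958997 [540.9  77.7  60. ] [560.2 119.7  60. ]
catchtop [ 397.3 -124.9   75. ] 4.037497932318002 [ 393.8 -127.4   60. ] [408.3 -99.   60. ]
cup [539.6  77.4  80. ] [538.5  70.4  80. ]
bottle cap [769.9 326.   10. ]
blue1 [505.8 196.3  10. ]
blue2 [434.   85.9  10. ]
gauze [632.9 218.7  10. ]
suture [731.4 106.   10. ]
forcep [665.7  18.9  10. ]
```

```bash
cat >> h.py <<'E'
def toolq(yaw,pitch,roll=0):
    """tool x pointing at heading yaw, pitch below horizontal; tool y horizontal (+left) when roll=0"""
    return R.from_euler('ZYX',[yaw,pitch,roll])
E
python3 - <<'E'
from h import *
np.set_printoptions(precision=2,suppress=True)
cup=np.array([540,77,72.])
for th in (0,15,20,30,40):
  for yaw in (-30,-10,0,10,20):
   for fl in (0,180):
    q0=toolq(np.radians(yaw),np.radians(th),np.radians(fl))
    p=cup+q0.apply([19,0,0])
    a=kinematics.ik(p,q0.as_quat())
    # pour
    res=[]
    for ang in (60,90,120):
      rt=R.from_rotvec([np.radians(ang),0,0]); qq=rt*q0
      c=np.array([464,-65,150.]); b=kinematics.ik(c+qq.apply([19,0,0]),qq.as_quat()); res.append(b)
    print(th,yaw,fl,a,[None if b is None else b.round(2).tolist() for b in res[-1:]],[b is not None for b in res])
E
```

```text
0 -30 0 [-0.88  1.   -0.03  2.34  1.72  1.62 -1.76] [None] [False, False, False]
0 -30 180 [-0.84  0.99 -0.06  2.34  1.73  1.65  1.39] [None] [False, False, False]
0 -10 0 None [None] [False, False, False]
0 -10 180 None [None] [False, False, False]
0 0 0 None [None] [False, False, False]
0 0 180 None [None] [False, False, False]
0 10 0 None [None] [False, False, False]
0 10 180 None [None] [False, False, False]
0 20 0 None [None] [False, False, False]
0 20 180 None [None] [False, False, False]
15 -30 0 [-1.39  0.92  0.58  2.42  1.7   0.87 -1.73] [None] [False, False, False]
15 -30 180 [-0.81  0.75 -0.07  2.41  1.76  1.36  1.56] [None] [False, False, False]
15 -10 0 None [None] [False, False, False]
15 -10 180 None [None] [False, False, False]
15 0 0 None [None] [False, False, False]
15 0 180 None [None] [False, False, False]
15 10 0 None [None] [False, False, False]
15 10 180 None [None] [False, False, False]
15 20 0 None [None] [False, False, False]
15 20 180 None [None] [False, False, False]
20 -30 0 [-1.35  0.81  0.56  2.43  1.72  0.83 -1.65] [None] [False, False, False]
20 -30 1
[... 1305 characters left out ...]
5, -0.56, 2.29, -1.31, 1.18, -0.9]] [False, True, True]
40 -10 0 None [[1.55, 1.18, -0.76, 2.34, -1.34, 1.05, 2.67]] [False, True, True]
40 -10 180 None [[1.55, 1.18, -0.76, 2.34, -1.34, 1.05, -0.47]] [False, True, True]
40 0 0 None [[1.57, 1.32, -0.76, 2.33, -1.35, 1.08, 2.89]] [False, True, True]
40 0 180 None [[1.57, 1.32, -0.76, 2.33, -1.35, 1.08, -0.25]] [False, True, True]
40 10 0 None [[1.85, 1.73, -0.97, 2.3, -1.05, 0.77, 2.84]] [False, True, True]
40 10 180 None [[1.58, 1.47, -0.77, 2.31, -1.32, 1.13, -0.07]] [True, True, True]
40 20 0 None [[1.9, 1.92, -0.98, 2.26, -0.91, 0.77, 2.91]] [True, True, True]
40 20 180 None [[1.58, 1.6, -0.77, 2.26, -1.27, 1.19, 0.08]] [True, True, True]
```

```bash
cat > scan.py <<'E'
from h import *
np.set_printoptions(precision=2,suppress=True)
cup=np.array([540,77,72.]); bc=np.array([464,-120.,0])
out=[]
for th in (0,10,20,30,45,60):
  for yaw in range(-180,180,15):
   for fl in (0,180):
    q0=toolq(np.radians(yaw),np.radians(th),np.radians(fl))
    a=kinematics.ik(cup+q0.apply([19,0,0]),q0.as_quat())
    if a is None: continue
    for phi in (-120,-90,-60,60,90,120):
      d=np.array([np.cos(np.radians(phi)),np.sin(np.radians(phi)),0])
      ax=np.cross([0,0,1],d)
      c=bc-d*35*1.0+[0,0,150.]
      res=[]
      for ang in (0,40,80,120):
        qq=R.from_rotvec(ax*np.radians(ang))*q0
        b=kinematics.ik(c+qq.apply([19,0,0]),qq.as_quat())
        res.append(b)
      if res[-1] is None: continue
      b=res[-1]
      out.append((np.abs(b-a).max(),th,yaw,fl,phi,[r is not None for r in res],a,b,toolx:=(R.from_rotvec(ax*np.radians(120))*q0).apply([1,0,0])))
out.sort(key=lambda o:o[0])
print(len(out))
for o in out[:40]: print(*o)
E
time python3 scan.py
```

```text
Traceback (most recent call last):
  File "scan.py", line 18, in <module>
    b=kinematics.ik(c+qq.apply([19,0,0]),qq.as_quat())
ValueError: time passes only in moves, steps and waits

real	1m55.717s
user	0m2.977s
sys	0m0.360s
```

```bash
cat > coll.py <<'E'
from h import *
import pickle
print(ctrl.state()["t"])
rng=np.random.default_rng(0);D=[]
s=ctrl.state();D.append((s["joints"],s["tcp_pos"],s["tcp_rot"]))
q=R.from_quat(s["tcp_rot"])
try:
  for i in range(70):
    p=np.array([rng.uniform(350,750),rng.uniform(-350,450),rng.uniform(100,350)])
    if i%2: qq=R.from_rotvec(rng.normal(0,.5,3))*q
    else: qq=toolq(rng.uniform(-3,3),rng.uniform(0.5,1.57),rng.uniform(-1,1))
    a=kinematics.ik(p,qq.as_quat())
    if a is not None: D.append((a,p,qq.as_quat()))
except ValueError as e: print(e)
print(len(D)); pickle.dump(D,open("D.pkl","wb"))
E
time python3 coll.py
```

```text
0.1
63
real	0m3.027s
user	0m1.387s
sys	0m0.222s
```

```bash
cat > fit.py <<'E'
import numpy as np,pickle
from scipy.spatial.transform import Rotation as R
from scipy.optimize import least_squares
D=pickle.load(open("D.pkl","rb"))
Q=np.array([d[0] for d in D]);P=np.array([d[1] for d in D])/1000;RR=R.from_quat([d[2] for d in D])
# chain: at each joint i: fixed translation t_i, fixed rotation r_i (rotvec), then rot about z or y
AX=np.array([[0,0,1],[0,1,0],[0,0,1],[0,1,0],[0,0,1],[0,1,0],[0,0,1.]])
def fk(x,Q,frames=False):
    Q=np.atleast_2d(Q);n=len(Q)
    x=x.reshape(8,6)
    p=np.zeros((n,3));r=R.identity(n);out=[]
    for i in range(8):
        p=p+r.apply(x[i,:3]); r=r*R.from_rotvec(x[i,3:])
        if i<7: out.append(p.copy()); r=r*R.from_rotvec(Q[:,i:i+1]*AX[i])
    return (p,r,out) if frames else (p,r)
def res(x):
    p,r=fk(x,Q)
    return np.concatenate([(p-P).ravel(),0.3*(r.inv()*RR).as_rotvec().ravel(),1e-5*x])
if __name__=="__main__":
    best=None
    rng=np.random.default_rng(1)
    for t in range(24):
        x=np.zeros((8,6)); x[0,5]=rng.uniform(-3,3)
        x[1,2]=.33;x[3,2]=.4;x[5,2]=.4;x[7,2]=.25
        M=R.from_matrix(np.array([[0,0,-1],[0,1,0],[1,0,0.]]))*R.from_euler('x',rng.choice([0,1.57,3.14,-1.57]))
        x[7,3:]=M.as_rotvec()
        s=least_squares(res,x.ravel(),max_nfev=150)
        if best is None or s.cost<best.cost: best=s;print(t,s.cost,flush=True)
        if best.cost<1e-5: break
    np.save("fk.npy",best.x)
    p,r=fk(best.x,Q);print(np.abs(p-P).max()*1000,(r.inv()*RR).magnitude().max())
    np.set_printoptions(precision=3,suppress=True);print(best.x.reshape(8,6))
E
time python3 fit.py
```

```text
0 5.985472065442723
7 5.985471979319642
12 5.985471978018882
19 3.956327919251617e-09
7.68840494602685e-05 5.628684438995079e-08
[[-0.    -0.    -0.058  3.131  0.254  0.   ]
 [-0.155  0.946 -0.314 -2.731 -0.222  1.705]
 [-0.219  0.947 -0.107  2.651  2.224 -1.655]
 [-0.694  0.122 -0.766 -1.107 -0.929 -1.472]
 [-0.854  0.674 -0.247 -0.866  1.075 -1.152]
 [-0.028  0.006  0.411  1.138 -1.412  0.992]
 [-0.469 -0.029  0.064 -1.668  1.025 -1.455]
 [-0.     0.     0.115  1.055 -4.413 -1.055]]
real	3m40.606s
user	10m55.537s
sys	0m0.540s
```

```bash
cat >> h.py <<'E'
from fit import fk as _fk, AX
X=np.load("fk.npy")
def FK(q):
    p,r=_fk(X,np.asarray(q)[None]); return p[0]*1000,r[0]
def axes(q):
    x=X.reshape(8,6);p=np.zeros(3);r=R.identity();L=[]
    for i in range(7):
        p=p+r.apply(x[i,:3]);r=r*R.from_rotvec(x[i,3:]);L.append((p*1000,r.apply(AX[i])));r=r*R.from_rotvec(q[i]*AX[i])
    return L
def closest(a,b):
    (p,d),(o,e)=a,b
    s=np.linalg.lstsq(np.stack([d,-e],1),o-p,rcond=None)[0]
    return p+s[0]*d,o+s[1]*e
def pts(q):
    L=axes(q); S=closest(L[1],L[2])[0]
    E=closest(L[2],L[3]);W=closest(L[4],L[5]); 
    E2=closest(L[3],L[4]); W2=closest(L[5],L[6])
    return [closest(L[0],L[1])[0],S,E[0],E[1],E2[1],W[0],W2[0],W2[1],FK(q)[0]]
E
python3 - <<'E'
from h import *
np.set_printoptions(precision=1,suppress=True)
for q in ([0.]*7,[-1.314, 0.398, 0.045, 1.537, -0.019, 1.207, -0.051]):
    for p,d in axes(q): print(p,d)
    print(np.array(pts(q)));print(FK(q)[1].as_matrix())
E
```

```text
[ -0.   -0.  -58.4] [-0.  0. -1.]
[   0.  -958.9  256. ] [0. 1. 0.]
[  0.  -12.   12.4] [-0.  0. -1.]
[   0.  -716.7  778.9] [-0.  1.  0.]
[   0.   -42.4 1667.3] [-0. -0. -1.]
[   0.   -14.2 1255.9] [-0.  1.  0.]
[  -0.   -42.8 1728.9] [-0.  0. -1.]
[[   0.    -0.   256. ]
 [   0.   -12.   256. ]
 [   0.   -12.   778.9]
 [   0.   -12.   778.9]
 [   0.   -42.4  778.9]
 [   0.   -42.4 1255.9]
 [   0.   -42.8 1255.9]
 [  -0.   -42.8 1255.9]
 [  -0.   -42.8 1614. ]]
[[ 0. -1.  0.]
 [-0. -0. -1.]
 [ 1.  0. -0.]]
[ -0.   -0.  -58.4] [-0.  0. -1.]
[ 927.4 -243.5  256. ] [-1.   0.3 -0. ]
[-12.4 -94.4  31.5] [-0.1 -0.4 -0.9]
[736.6 -14.1 750.3] [-1.   0.3 -0. ]
[341.4 976.  422.4] [-0.3 -0.9  0.4]
[199.1 617.7 568.8] [-1.   0.3  0. ]
[226.1 609.2  95.8] [ 0. -0.  1.]
[[  0.   -0.  256. ]
 [ 11.6  -3.  256. ]
 [ 63.1 193.  738. ]
 [ 63.1 193.  738. ]
 [ 92.1 184.  738.5]
 [226.  609.2 568.8]
 [226.3 609.1 568.8]
 [226.3 609.1 568.8]
 [226.2 609.2 210.6]]
[[-0.   0.3  0.9]
 [ 0.   0.9 -0.3]
 [-1.  -0.  -0. ]]
```

```bash
cat >> h.py <<'E'
from scipy.optimize import least_squares
LO=np.array([-2.82,-.49,-1.37,0,-1.36,.23,-2.94])+.02;HI=np.array([2.82,2.23,1.46,2.46,4.5,2,2.94])-.02
def IK(p,r,seed,reg=0.0):
    seed=np.clip(seed,LO+1e-3,HI-1e-3)
    def f(q):
        P,Q=FK(q); return np.concatenate([(P-p)/300,(Q.inv()*r).as_rotvec(),reg*(q-seed)])
    s=least_squares(f,seed,bounds=(LO,HI),max_nfev=40,xtol=1e-8,ftol=1e-10)
    P,Q=FK(s.x); ok=np.linalg.norm(P-p)<1.5+200*reg and (Q.inv()*r).magnitude()<.008+reg
    return s.x if ok else None
E
cat > scan2.py <<'E'
from h import *
import sys
from multiprocessing import Pool
cup=np.array([540,77,72.]); bc=np.array([464,-120.,0])
seeds=[np.array([a,.6,c,1.6,e,1.,g]) for a in (-.6,) for c in (-.5,.5) for e in (-.8,0,1.5,3) for g in (-1.5,1.5)]
# q1: yaw ~ -q1
def job(a):
    th,yaw,fl=a; out=[]
    q0=toolq(np.radians(yaw),np.radians(th),np.radians(fl))
    sols=[]
    for s in seeds:
        g=IK(cup+q0.apply([19,0,0]),q0,s)
        if g is not None and all(np.abs(g-h).max()>.3 for h in sols): sols.append(g)
    for g in sols:
      for phi in (-110,-90,-70,70,90,110,0):
        d=np.array([np.cos(np.radians(phi)),np.sin(np.radians(phi)),0]);ax=np.cross([0,0,1],d)
        c=bc-d*(35 if phi else 15)+[0,0,150.]
        path=[(cup+[0,0,80],0)]+[(cup+[0,0,80]+k*(c-cup-[0,0,80]),0) for k in (.5,1)]+[(c,t) for t in (30,60,90,115)]
        s=g;Z=[g];n=0
        for (cc,t) in path:
            qq=R.from_rotvec(ax*np.radians(t))*q0
            s=IK(cc+qq.apply([19,0,0]),qq,s)
            if s is None: break
            n+=1;Z.append(s)
        out.append((n,th,yaw,fl,phi,np.array(Z)))
    return out
if __name__=="__main__":
    jobs=[(th,yaw,fl) for th in (0,15,30,45,60,75) for yaw in range(-180,180,30) for fl in (0,180)]
    with Pool() as p: o=sum(p.map(job,jobs,chunksize=1),[])
    import pickle;pickle.dump(o,open("scan.pkl","wb"))
    o.sort(key=lambda e:(-e[0],np.abs(np.diff(e[5],axis=0)).max()))
    print(len(o))
    for e in o[:25]: print(*e[:5],np.abs(np.diff(e[5],axis=0)).max().round(2),e[5][0].round(2),e[5][-1].round(2))
E
nproc; export OMP_NUM_THREADS=1; time timeout 560 python3 scan2.py
```

```text
4Traceback (most recent call last):
  File "scan2.py", line 31, in <module>
    o.sort(key=lambda e:(-e[0],np.abs(np.diff(e[5],axis=0)).max()))
    ~~~~~~^^^^^^^^^^^^^^^^^^^^^^^^^^^^^^^^^^^^^^^^^^^^^^^^^^^^^^^^^
  File "scan2.py", line 31, in <lambda>
    o.sort(key=lambda e:(-e[0],np.abs(np.diff(e[5],axis=0)).max()))
                               ~~~~~~~~~~~~~~~~~~~~~~~~~~~~~~~~^^
    return umr_maximum(a, axis, None, out, keepdims, initial, where)
ValueError: zero-size array to reduction operation maximum which has no identity

real	2m50.066s
user	11m6.351s
sys	0m0.386s
```

```bash
python3 - <<'E'
from h import *
import pickle
np.set_printoptions(precision=2,suppress=True,linewidth=150)
o=[e for e in pickle.load(open("scan.pkl","rb")) if len(e[5])>1]
from collections import Counter
print(Counter(e[0] for e in o))
o.sort(key=lambda e:(-e[0],np.abs(np.diff(e[5],axis=0)).max()))
for e in o[:45]:
    P=np.array([pts(q)[2:8] for q in e[5]])
    print(e[0],*e[1:5],np.abs(np.diff(e[5],axis=0)).max().round(2),e[5][0],e[5][-1],"minz",P[:,:,2].min().round(),"toolx",FK(e[5][-1])[1].apply([1,0,0]))
E
```

```text
Counter({7: 1389, 1: 263, 5: 239, 4: 198, 6: 188, 2: 98, 3: 89})
7 15 60 0 -70 0.27 [ 1.11  0.96 -0.82  2.22 -1.34  0.69 -1.84] [ 1.51  1.72 -0.69  2.25 -1.33  1.42 -2.89] minz -78.0 toolx [0.7  0.23 0.67]
7 0 90 180 -70 0.28 [ 1.26  1.66 -1.32  1.77  0.    1.05  0.27] [ 1.3   2.15 -0.88  2.1  -1.28  1.76  0.57] minz -169.0 toolx [ 0.46 -0.26  0.85]
7 15 90 180 -70 0.28 [ 1.21  1.4  -1.26  1.83 -0.01  0.95  0.23] [ 1.31  2.03 -0.86  1.99 -1.14  1.74  0.44] minz -166.0 toolx [ 0.36 -0.03  0.93]
7 15 60 180 -70 0.28 [ 1.11  0.96 -0.82  2.22 -1.34  0.69  1.31] [ 1.65  1.82 -0.77  2.25 -1.24  1.25  0.18] minz -78.0 toolx [0.7  0.23 0.67]
7 0 -120 0 0 0.28 [-1.02  1.54  1.02  1.24  0.04  1.9  -0.53] [-0.95  1.27  0.42  2.14  1.05  1.58  0.5 ] minz -20.0 toolx [ 0.21 -0.87  0.45]
7 15 60 180 -70 0.28 [ 1.39  1.3  -1.2   2.22 -0.59  0.32  0.68] [ 1.82  1.96 -0.85  2.25 -1.11  1.04  0.06] minz -78.0 toolx [0.7  0.23 0.67]
7 30 60 180 -70 0.29 [ 1.2   0.88 -1.07  2.24 -0.96  0.36  0.79] [ 1.52  1.68 -0.77  2.09 -1.09  1.4   0.01] minz -93.0 toolx [0.55 0.43 0.72]
7 30 60 0 -70 0.29 [ 0.95  0.
[... 4786 characters left out ...]
 1.49 -1.12  1.38 -0.15  1.62  0.43] [ 1.23  1.26 -0.58  1.8  -0.89  1.72 -0.98] minz -20.0 toolx [0.21 0.87 0.45]
7 45 120 180 -110 0.36 [ 0.4   0.73 -0.39  1.66 -0.4   1.28  0.79] [ 1.12  1.81 -1.17  1.43 -0.52  1.95  1.63] minz -91.0 toolx [-0.36  0.61  0.71]
7 60 150 180 -90 0.36 [ 0.46  0.78 -0.78  1.59  0.16  1.35  0.73] [ 1.13  1.76 -1.21  1.42 -0.4   1.96  1.55] minz -51.0 toolx [-0.43  0.68  0.59]
7 75 60 180 -90 0.36 [ 0.92  0.73 -1.34  2.04  0.76  0.83 -1.3 ] [ 1.4   1.61 -0.96  1.76 -0.67  1.54  0.21] minz -57.0 toolx [0.13 0.78 0.61]
7 45 90 180 -110 0.36 [ 0.97  0.81 -1.02  1.92 -0.16  0.81  0.21] [ 1.21  1.93 -1.1   1.59 -0.72  1.83  1.26] minz -156.0 toolx [-0.1   0.42  0.9 ]
```

```bash
python3 - <<'E'
from h import *
import pickle
np.set_printoptions(precision=2,suppress=True,linewidth=150)
o=[e for e in pickle.load(open("scan.pkl","rb")) if e[0]==7]
L=[]
for e in o:
    P=np.array([pts(q)[2:8] for q in e[5]])
    mz=P[:,:,2].min()
    if mz<160: continue
    L.append((mz,np.abs(np.diff(e[5],axis=0)).max(),e))
print(len(L))
L.sort(key=lambda a:-a[0])
from collections import Counter
print(Counter((l[2][1],l[2][2],l[2][4]) for l in L))
seen=set()
for mz,j,e in L:
    if e[1:5] in seen: continue
    seen.add(e[1:5])
    print(*e[1:5],j.round(2),e[5][0],e[5][-1],"minz",mz.round(),"toolx",FK(e[5][-1])[1].apply([1,0,0]),"W",pts(e[5][-1])[5].round())
E
```

```text
191
Counter({(45, 90, 70): 7, (30, -120, -90): 7, (45, -120, -90): 7, (45, -150, -110): 7, (45, 120, 110): 6, (30, 90, 70): 6, (45, 120, 90): 6, (45, 120, 70): 6, (60, 60, 70): 6, (60, 90, 70): 6, (45, 90, 90): 5, (30, 120, 70): 5, (30, 120, 90): 5, (30, 120, 110): 5, (30, -90, -110): 5, (30, -90, -90): 5, (30, -90, -70): 5, (60, 120, 110): 5, (45, -90, -90): 4, (45, -120, -110): 4, (45, -90, -110): 4, (45, -90, -70): 4, (30, 90, 90): 4, (30, -120, -110): 4, (30, -60, -90): 4, (30, -60, -70): 4, (30, -60, 0): 4, (60, -90, -90): 4, (60, 90, 90): 4, (60, -120, -110): 4, (60, -90, -110): 4, (60, -90, -70): 4, (45, -60, -70): 3, (45, 60, 70): 3, (30, 150, 110): 3, (45, 60, 90): 3, (45, 150, 110): 3, (30, 150, 90): 3, (60, -60, -70): 3, (60, 90, 110): 3, (30, 60, 70): 2, (30, 60, 90): 2, (30, 60, 0): 2, (45, -60, -90): 1})
45 -90 0 -90 0.67 [-1.18  0.85  0.84  1.8   0.12  1.07 -0.5 ] [ 0.83  0.71 -0.25  1.82 -0.76  1.53  0.99] minz 266.0 toolx [ 0.    0.94 -0.34] W [ 464. -404.  266.]
45 90 180 90 0.64 [ 1.08  0.97 -1.23  1.92  0.15  0.82 -0.06] [-0.16  0.59 -0.32  2.11  1.12  1.58 -1.22]
[... 8842 characters left out ...]
0.0 toolx [ 0.5   0.87 -0.06] W [ 308. -381.  170.]
60 -90 0 -70 0.75 [-1.12  0.72  0.87  1.87 -0.05  0.95 -0.31] [ 0.93  1.1  -0.69  1.49 -0.38  1.88  0.46] minz 170.0 toolx [-0.5   0.87 -0.06] W [ 621. -381.  171.]
60 90 180 70 0.58 [ 0.96  0.79 -1.2   1.94  0.28  0.82 -0.27] [-0.43  0.9   0.19  1.76  0.74  1.78 -0.82] minz 170.0 toolx [-0.5  -0.87 -0.06] W [620. 141. 170.]
60 90 0 70 0.57 [-0.11  0.47  0.25  1.97 -0.81  0.96 -2.46] [-1.08  1.7   1.44  1.77 -0.19  1.37 -2.92] minz 170.0 toolx [-0.5  -0.87 -0.06] W [621. 141. 170.]
60 120 0 110 0.97 [ 0.06  0.57 -0.02  1.76 -0.47  1.15 -2.31] [-1.49  1.74  1.37  2.28 -0.36  0.5  -2.92] minz 166.0 toolx [ 0.26 -0.96 -0.08] W [388. 174. 177.]
```

```bash
cat > plan.py <<'E'
from h import *
import pickle
np.set_printoptions(precision=2,suppress=True,linewidth=160)
cup=np.array([540,75.5,72.]); bc=np.array([464,-120.,0])
u=np.radians
OFF=[25,0,0]   # grasp offset, TCP beyond cup axis
def cuppose(c,tilt,q0,ax): 
    qq=R.from_rotvec(ax*u(tilt))*q0
    return np.array(c)+qq.apply(OFF),qq
def build(yaw,pitch,phi,seed,cz=150,d0=35):
    q0=toolq(u(yaw),u(pitch)); d=np.array([np.cos(u(phi)),np.sin(u(phi)),0]);ax=np.cross([0,0,1],d)
    c=bc-d*d0+[0,0,cz]
    g=IK(*cuppose(cup,0,q0,ax),seed)
    if g is None: return None
    pre=IK(cup+q0.apply(np.array(OFF)-[130,0,0]),q0,g)
    hi=cup+[0,0,110]
    W=[('lift',hi,0)]+[('tr',hi+k*(c+[0,0,30]-hi),0) for k in (.34,.67,1)]+[('tip',c+[0,0,30-30*t/120],t) for t in (20,40,60,75,90,105,120)]
    Z=[pre,g];s=g
    for n,cc,t in W:
        s=IK(*cuppose(cc,t,q0,ax),s,reg=0)
        if s is None: return (n,t)
        Z.append(s)
    return np.array(Z)
if __name__=="__main__":
  for yaw,pitch,phi in [(-90,30,-90),(-80,30,-90),(-80,30,-80),(-90,35,-90),(-90,45,-90)]:
    for seed in ([-1.18,.85,.84,1.8,.12,1.07,-.5],[-.1,.95,-.82,1.7,1.12,1.91,-1.35],[-.6,.8,0,1.8,.6,1.4,-1]):
        Z=build(yaw,pitch,phi,np.array(seed))
        if isinstance(Z,tuple) or Z is None: print(yaw,pitch,phi,Z);continue
        print(yaw,pitch,phi,"step",np.abs(np.diff(Z,axis=0)).max(0)); print(Z[1],Z[-1], "marg",np.minimum(Z-LO,HI-Z).min(0),"E/W minz",[np.array([pts(q)[i] for q in Z])[:,2].min().round() for i in (2,5)])
E
python3 plan.py
```

```text
-90 30 -90 step [0.42 0.22 0.23 0.19 0.35 0.27 0.42]
[-1.2   1.    0.81  1.74  0.25  1.19 -0.64] [ 0.7   0.6  -0.12  1.86 -0.75  1.46  0.98] marg [1.54 0.65 0.55 0.35 0.59 0.52 1.94] E/W minz [np.float64(538.0), np.float64(238.0)]
-90 30 -90 step [0.34 0.21 0.15 0.19 0.27 0.33 0.34]
[-0.09  0.95 -0.82  1.71  1.13  1.91 -1.35] [ 1.42  0.96 -1.19  1.84 -0.13  1.21  0.34] marg [1.38 0.8  0.06 0.39 1.21 0.02 1.57] E/W minz [np.float64(554.0), np.float64(239.0)]
-90 30 -90 step [0.36 0.18 0.13 0.2  0.38 0.22 0.45]
[-0.69  0.79  0.04  1.73  0.74  1.46 -1.07] [ 1.01  0.65 -0.54  1.85 -0.58  1.34  0.8 ] marg [1.79 0.63 0.81 0.36 0.76 0.3  1.85] E/W minz [np.float64(625.0), np.float64(238.0)]
-80 30 -90 step [0.51 0.25 0.33 0.15 0.56 0.28 0.62]
[-1.28  0.97  0.82  1.86  0.34  1.03 -0.64] [ 0.67  0.56 -0.03  1.96 -0.89  1.4   1.18] marg [1.44 0.58 0.39 0.24 0.45 0.54 1.74] E/W minz [np.float64(553.0), np.float64(238.0)]
-80 30 -90 step [0.43 0.21 0.16 0.15 0.43 0.39 0.49]
[-0.11  0.91 -0.82  1.82  1.21  1.84 -1.3 ] [ 1.52  0.94 -1.22  1.94 -0.19  1.06  0.49] marg [1.28 0.7  0.02 0.28 1.15 0.04
[... 1664 characters left out ...]
263.0)]
-90 45 -90 step [0.52 0.18 0.3  0.17 0.35 0.27 0.41]
[-1.17  0.85  0.84  1.81  0.12  1.05 -0.51] [ 0.85  0.76 -0.26  1.81 -0.78  1.57  1.01] marg [1.54 0.65 0.52 0.35 0.56 0.41 1.91] E/W minz [np.float64(599.0), np.float64(236.0)]
-90 45 -90 step [0.34 0.18 0.13 0.17 0.27 0.31 0.34]
[ 0.05  0.84 -0.9   1.78  1.06  1.69 -1.28] [ 1.43  1.14 -1.16  1.79 -0.21  1.29  0.41] marg [1.37 0.83 0.04 0.39 1.13 0.14 1.64] E/W minz [np.float64(474.0), np.float64(237.0)]
-90 45 -90 step [0.4  0.19 0.18 0.17 0.36 0.23 0.43]
[-0.55  0.65 -0.05  1.8   0.68  1.3  -1.  ] [ 1.11  0.84 -0.62  1.8  -0.62  1.44  0.83] marg [1.69 0.62 0.73 0.37 0.72 0.45 1.92] E/W minz [np.float64(604.0), np.float64(236.0)]
```

```bash
cat > run1.py <<'E'
from plan import *
st=np.array([-1.314,0.398,0.045,1.537,-0.019,1.207,-0.051])
print("dev",plane("top",115,245,0),plane("top",90,145,100),tri((258,152),(97,142)),tri((177,178),(3,248)),"jar",tri((210,173),(133,238)))
for yaw,phi in ((-75,-90),(-75,-80),(-80,-85)):
    Z=build(yaw,32,phi,np.array([-.69,.79,.04,1.73,.74,1.46,-1.07]))
    if not isinstance(Z,np.ndarray): print(Z);continue
    print(yaw,phi,np.abs(np.diff(Z,axis=0)).max(0),np.minimum(Z-LO,HI-Z).min(0));print(Z[[0,1,-1]])
    for k in np.linspace(0,1,6):
        P=pts(st+k*(Z[0]-st)); print("W",P[5],"tcp",P[8])
    np.save(f"Z{yaw}{phi}.npy",Z)
E
python3 run1.py
```

```text
dev [539.14 397.42   0.  ] [731.12 424.39 100.  ] (array([734.92, 415.85,  92.91]), np.float64(10.26133159902755)) (array([530.99, 646.45, -18.11]), np.float64(3.4702104883603386)) jar (array([548.03, 336.19,  74.95]), np.float64(2.625221358143798))
-75 -90 [0.33 0.19 0.13 0.13 0.59 0.24 0.65] [1.72 0.5  0.85 0.21 0.56 0.46 1.8 ]
[[-0.84  0.64 -0.05  1.77  0.79  1.51 -1.01]
 [-0.72  0.7   0.    1.9   0.91  1.3  -1.07]
 [ 1.08  0.61 -0.5   1.99 -0.78  1.23  1.12]]
W [225.96 609.23 568.82] tcp [226.18 609.17 210.63]
W [276.83 593.45 516.06] tcp [305.99 523.1  166.05]
W [324.76 569.25 464.12] tcp [374.72 430.61 137.65]
W [368.37 537.41 413.41] tcp [432.13 336.77 123.62]
W [406.44 498.91 364.35] tcp [479.04 245.95 121.36]
W [438.02 454.94 317.3 ] tcp [516.95 161.51 127.64]
-75 -80 [0.32 0.18 0.11 0.13 0.47 0.21 0.54] [1.83 0.54 0.84 0.2  0.79 0.47 1.85]
[[-0.84  0.64 -0.05  1.77  0.79  1.51 -1.01]
 [-0.72  0.7   0.    1.9   0.91  1.3  -1.07]
 [ 0.97  0.69 -0.51  1.81 -0.55  1.42  0.92]]
W [225.96 609.23 568.82] tcp [226.18 609.17 210.63]
W [276.83 593.45 516.06] tcp [305.99 523.1  166.05]
W [324.76 569.25 464.12] tcp [374.72 430.61 137.65]
W [368.37 537.41 413.41] tcp [432.13 336.77 123.62]
W [406.44 498.91 364.35] tcp [479.04 245.95 121.36]
W [438.02 454.94 317.3 ] tcp [516.95 161.51 127.64]
-80 -85 [0.33 0.18 0.12 0.15 0.46 0.21 0.53] [1.78 0.56 0.82 0.26 0.74 0.42 1.86]
[[-0.82  0.68 -0.03  1.7   0.74  1.56 -1.01]
 [-0.7   0.72  0.01  1.85  0.85  1.35 -1.06]
 [ 1.02  0.67 -0.53  1.85 -0.6   1.36  0.91]]
W [225.96 609.23 568.82] tcp [226.18 609.17 210.63]
W [282.26 596.57 517.6 ] tcp [308.36 526.1  167.38]
W [336.43 574.83 466.49] tcp [379.3  435.42 139.34]
W [386.92 544.62 415.84] tcp [438.46 342.   125.  ]
W [432.33 506.77 366.  ] tcp [486.42 250.13 122.06]
W [471.48 462.39 317.3 ] tcp [524.54 163.19 127.64]
```

```bash
cat > go1.py <<'E'
from plan import *
Z=build(-75,32,-85,np.array([-.69,.79,.04,1.73,.74,1.46,-1.07])); np.save("Z.npy",Z)
print(len(Z),np.abs(np.diff(Z,axis=0)).max(0))
ctrl.movej(Z[0]); print(ctrl.state()["t"])
p,r=FK(Z[1])
b=ctrl.move_straight(p-r.apply([0,0,0]),r.as_quat(),vel=100,threshold=8)
s=ctrl.state();print(b,s["t"],s["tcp_pos"],p,s["wrist_force"])
shot("top","top1",(190,180,390,330),4);shot("side","side1",(190,130,350,260),5)
E
python3 go1.py
```

```text
13 [0.32 0.18 0.12 0.13 0.53 0.23 0.59]
1.9583
False 3.4083 [545.71  56.01  58.84] [545.49  55.02  58.75] [-0.17 -0.31 -0.26]
```

View pics/top1.png

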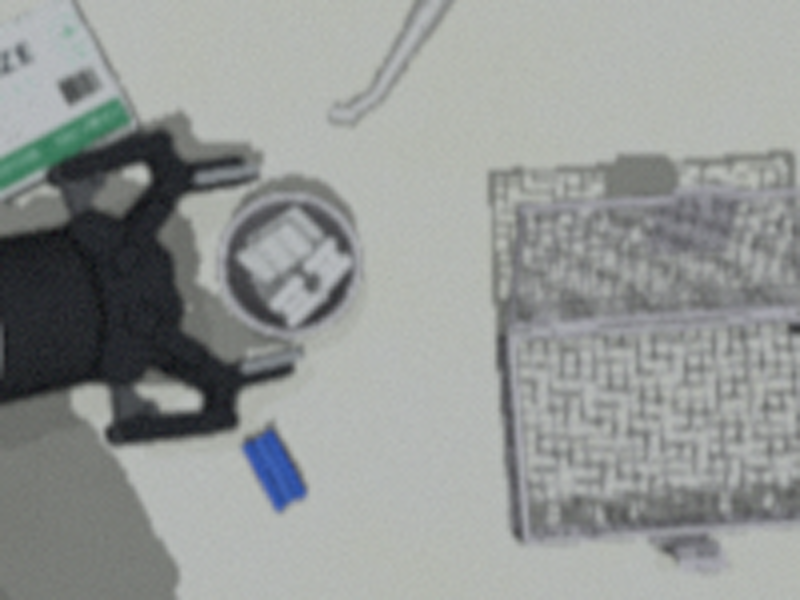

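View pics/side1.png

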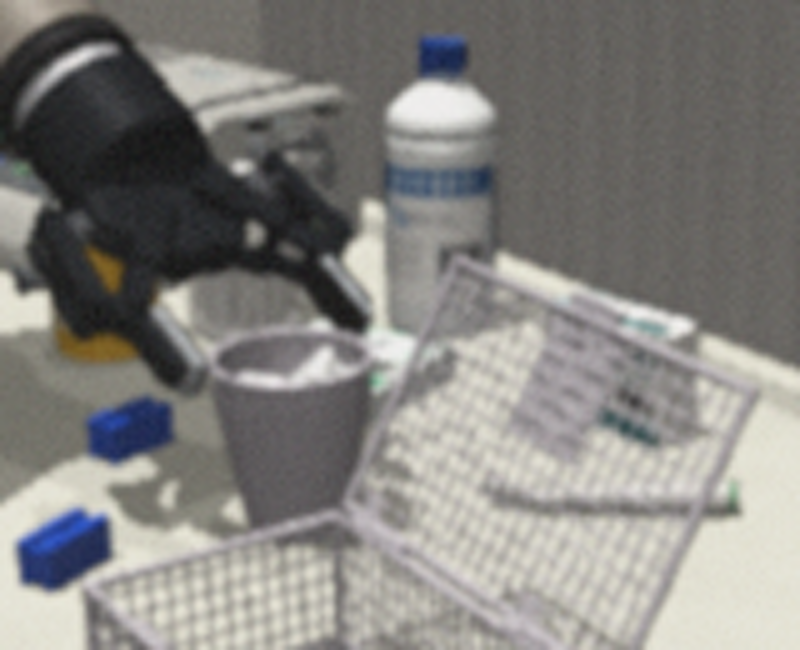

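```bash
python3 - <<'E'
from h import *
p=np.array([545.7,56,58.8]);r=FK(np.load("Z.npy")[1])[1]
for nm,o in [("tcp",[0,0,0]),("L",[-13,42,0]),("R",[-13,-42,0]),("grasp",[-19,0,0]),("L32",[-32,42,0]),("R32",[-32,-42,0])]:
    q=p+r.apply(o); a=proj("top",q);b=proj("side",q)
    print(nm,q.round(1),((a-[190,180])*4).round(),((b-[190,130])*5).round())
print((proj("top",[540,75.5,80])-[190,180])*4,(proj("side",[540,75.5,80])-[190,130])*5)
E
```

```text
tcp [545.7  56.   58.8] [333. 251.] [325. 412.]
L [583.4  77.5  65.7] [292. 176.] [381. 365.]
R [502.3  55.8  65.7] [332. 337.] [230. 417.]
grasp [541.5  71.6  68.9] [302. 258.] [300. 380.]
L32 [579.2  93.1  75.8] [261. 181.] [356. 335.]
R32 [498.1  71.3  75.8] [300. 344.] [205. 384.]
[293.76147672 259.16672184] [291.52402765 353.9200398 ]
```

```bash
cat > go2.py <<'E'
from h import *
s=ctrl.state();p=s["tcp_pos"];r=R.from_quat(s["tcp_rot"])
print(plane("top",190+288/4,180+265/4,80))
p=p+r.apply([0,-4,0]); ctrl.move_straight(p,vel=40)
p=p+r.apply([12,0,0]); print(ctrl.move_straight(p,vel=50,threshold=6))
s=ctrl.state();print(s["t"],s["tcp_pos"],s["wrist_force"])
shot("top","top2",(190,180,390,330),4);shot("side","side2",(190,130,350,260),5)
E
python3 go2.py
```

```text
[537.05247695  78.29983556  80.        ]
False
4.15 [544.30700904  44.19146372  52.36322606] [-0.26020718  0.02324674  0.03156386]
```

View pics/top2.png

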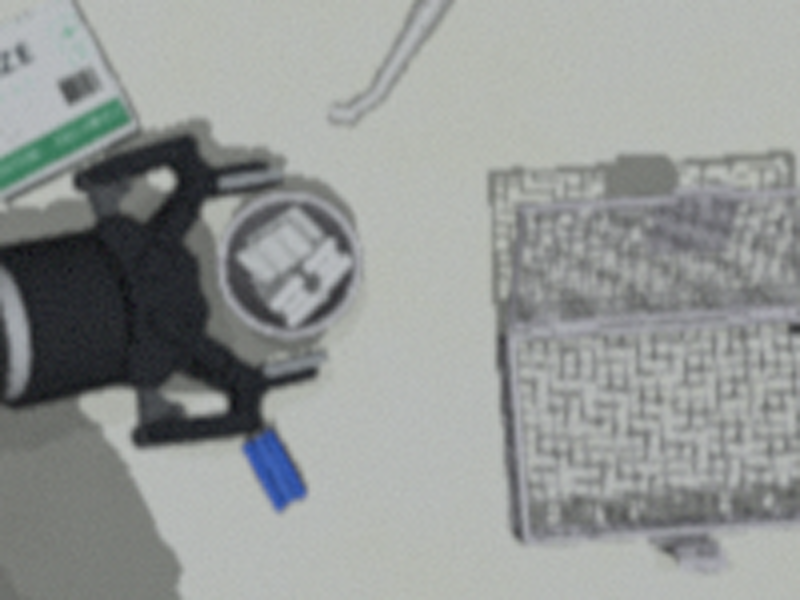

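View pics/side2.png

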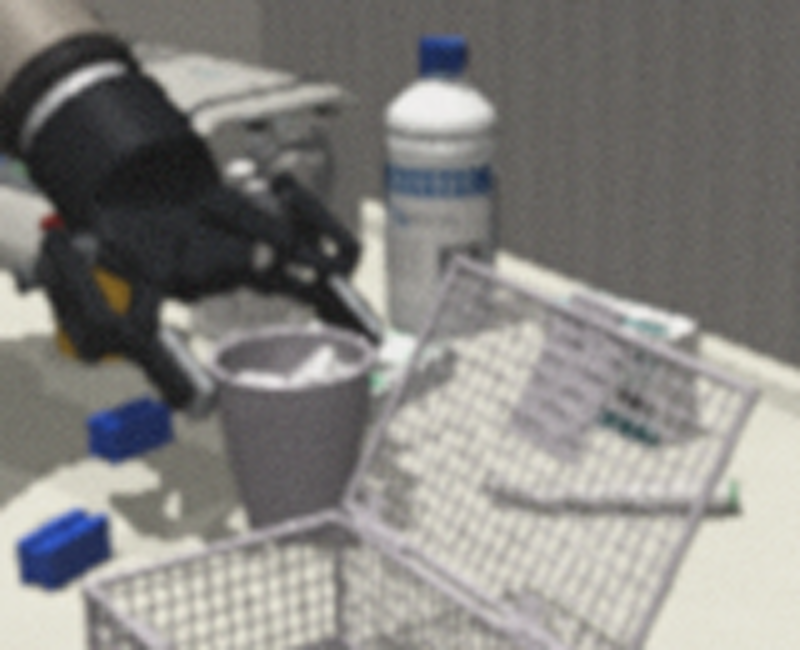

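```bash
cat > go3.py <<'E'
from h import *
ctrl.command_gripper(60)
s=ctrl.state();print(s["t"],s["grip_width"],s["wrist_force"],s["tcp_pos"])
p=s["tcp_pos"]
ctrl.move_straight(p+[0,0,25],vel=60)
s=ctrl.state();print(s["t"],s["grip_width"],s["wrist_force"])
shot("top","top3",(190,180,390,330),4);shot("side","side3",(190,130,350,260),5)
E
python3 go3.py
```

```text
4.5417 70.65152031748906 [-0.45903094  2.56186245  3.84909844] [544.61871906  45.44311201  53.16859371]
5.1167 70.50365949659454 [-0.65672709 -0.09506868 -3.22383385]
```

View pics/top3.png

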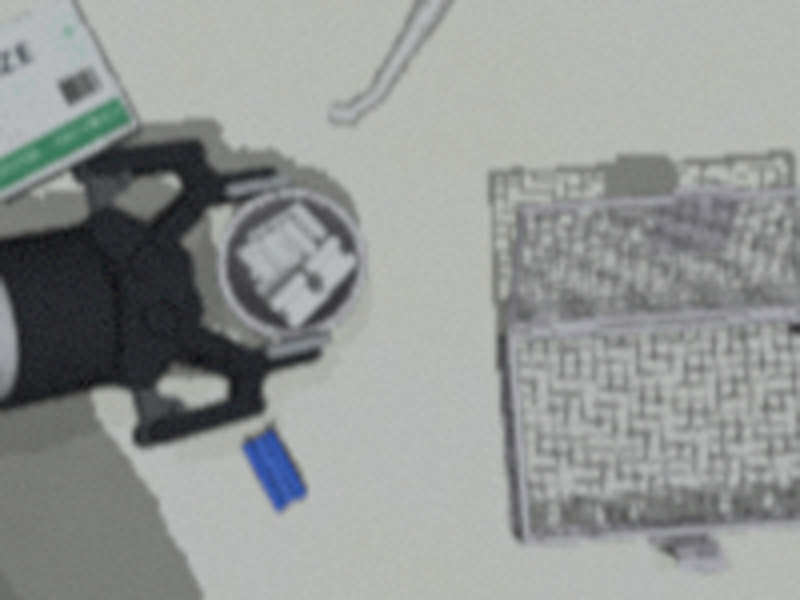

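View pics/side3.png

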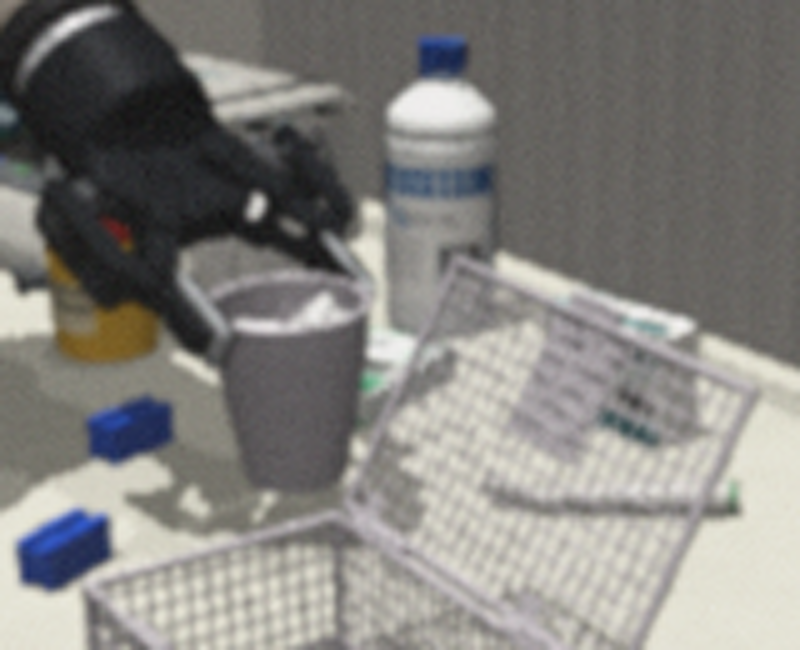

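```bash
cat > go4.py <<'E'
from h import *
import plan,sys
plan.OFF=[38,0,0]; from plan import cuppose,u,bc
np.set_printoptions(precision=2,suppress=True,linewidth=160)
s=ctrl.state();j0=s["joints"];p=s["tcp_pos"];r=R.from_quat(s["tcp_rot"])
cupz=p-r.apply([38,0,0]); print("cup now",cupz)
phi=-85;d=np.array([np.cos(u(phi)),np.sin(u(phi)),0]);ax=np.cross([0,0,1],d)
c=bc-d*35+[0,0,135]
W=[([530,74,180],0),([485,40,185],0),([464,-25,185],0),(c+[0,0,45],0)]+[(c+[0,0,45-45*min(t,90)/90],t) for t in (20,40,60,75,90,105,122)]
Z=[];q=j0
for cc,t in W:
    q2=IK(*cuppose(cc,t,r,ax),q)
    if q2 is None: print("fail",cc,t);sys.exit()
    Z.append(q2);q=q2
Z=np.array(Z);np.save("Zp.npy",Z);np.save("j0.npy",j0)
print(np.abs(np.diff(np.vstack([j0,Z]),axis=0)).max(1));print(Z[-1],np.minimum(Z-LO,HI-Z).min(0))
for q in Z: print(np.array(pts(q))[[2,5,8]].round(0).tolist())
if len(sys.argv)>1:
    for q in Z[:7]: ctrl.movej(q)
    s=ctrl.state();print(s["t"],s["grip_width"],s["wrist_force"])
    shot("top","top4",(190,180,440,350),3);shot("side","side4",(150,100,370,330),2.6)
E
python3 go4.py
```

```text
cup now [536.07  76.54  98.01]
[0.14 0.13 0.12 0.11 0.27 0.46 0.6  0.34 0.19 0.16 0.2 ]
[ 1.09  0.72 -0.59  1.91 -0.63  1.27  0.99] [1.71 0.56 0.76 0.2  0.71 0.49 1.93]
[[191.0, 174.0, 710.0], [460.0, 336.0, 350.0], [538.0, 43.0, 160.0]]
[[174.0, 132.0, 731.0], [414.0, 302.0, 355.0], [493.0, 9.0, 165.0]]
[[157.0, 97.0, 745.0], [393.0, 237.0, 355.0], [472.0, -56.0, 165.0]]
[[153.0, 72.0, 751.0], [390.0, 177.0, 350.0], [469.0, -116.0, 160.0]]
[[87.0, 9.0, 772.0], [397.0, 103.0, 421.0], [469.0, -107.0, 140.0]]
[[47.0, -16.0, 777.0], [406.0, 6.0, 462.0], [468.0, -96.0, 124.0]]
[[56.0, -37.0, 775.0], [415.0, -102.0, 466.0], [466.0, -83.0, 112.0]]
[[85.0, -78.0, 766.0], [422.0, -183.0, 445.0], [466.0, -73.0, 107.0]]
[[116.0, -145.0, 745.0], [429.0, -258.0, 403.0], [465.0, -65.0, 103.0]]
[[136.0, -222.0, 709.0], [435.0, -321.0, 350.0], [464.0, -57.0, 110.0]]
[[150.0, -312.0, 648.0], [439.0, -374.0, 272.0], [464.0, -51.0, 119.0]]
```

```bash
python3 go4.py x | tail -1
```

```text
8.275 70.37175392880161 [ 0.07  0.09 -2.35]
```

View pics/top4.png

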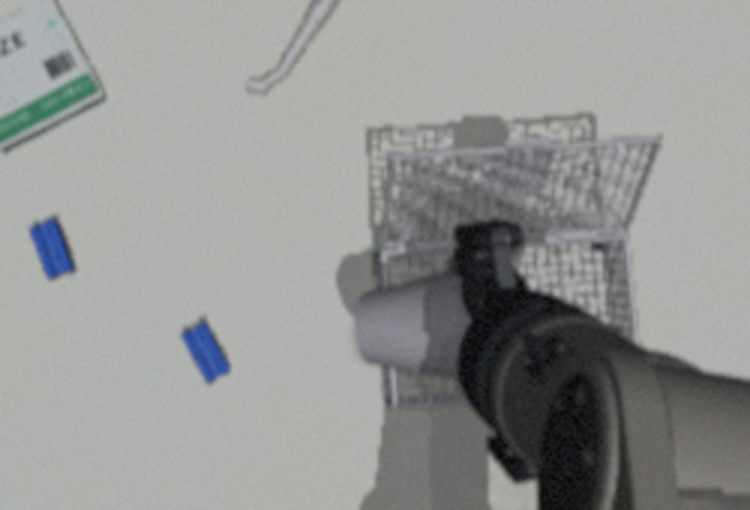

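View pics/side4.png

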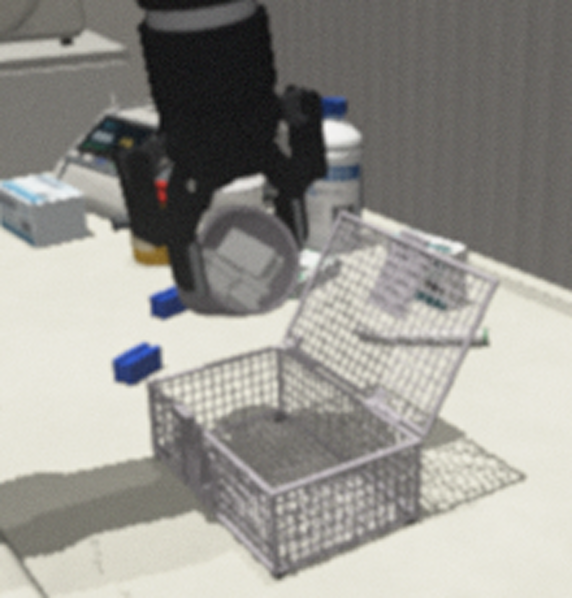

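```bash
python3 - <<'E'
from h import *
Z=np.load("Zp.npy")
for q in Z[7:]: ctrl.movej(q); print(ctrl.state()["wrist_force"])
ctrl.dwell(.8)
s=ctrl.state();print(s["t"],s["grip_width"],s["wrist_force"])
shot("top","top5",(190,180,440,350),3);shot("side","side5",(150,100,370,330),2.6)
E
```

```text
[-1.17094912 -0.07806102 -2.33655827]
[-0.02646855 -0.07742836 -2.3718636 ]
[ 0.21967141  1.01852492 -1.1882808 ]
[ 0.43566269  0.02854961 -1.43948681]
10.5833 70.00503635411353 [ 0.22092622 -0.4413966  -1.73904421]
```

View pics/side5.png

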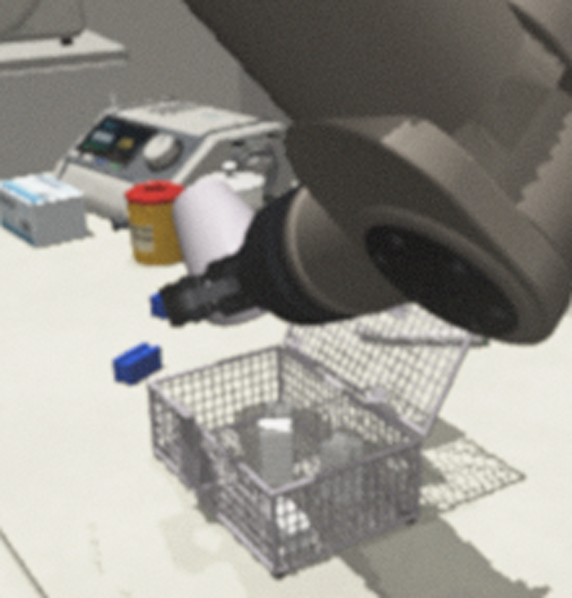

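View pics/top5.png

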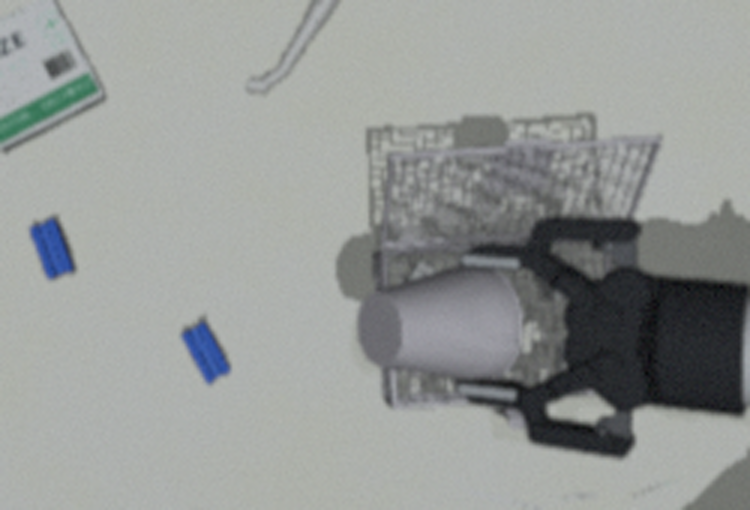

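```bash
python3 - <<'E'
from h import *
Z=np.load("Zp.npy")
for q in Z[::-1][1:]:
    ctrl.movej(q)
s=ctrl.state();print(s["t"],s["grip_width"],s["wrist_force"],s["tcp_pos"])
shot("top","top6",(190,180,440,350),3);shot("side","side6",(150,100,370,330),2.6)
E
```

```text
14.725 70.2966746156073 [-0.53424124 -0.66189338 -1.77357716] [538.24595056  40.56427294 160.20862326]
```

View pics/side6.png

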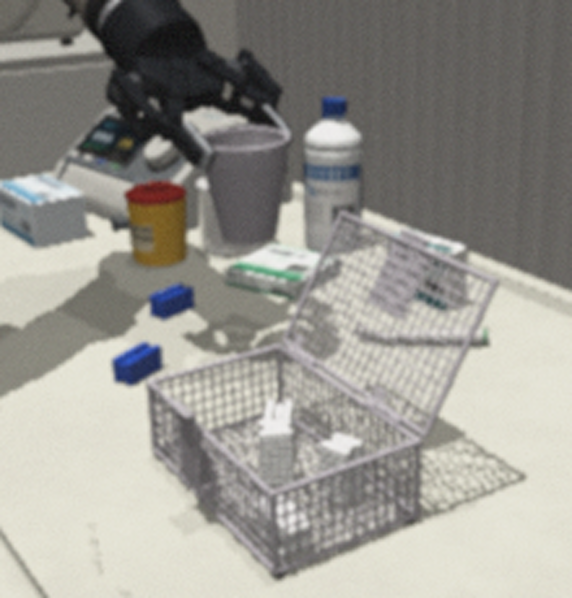

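View pics/top6.png

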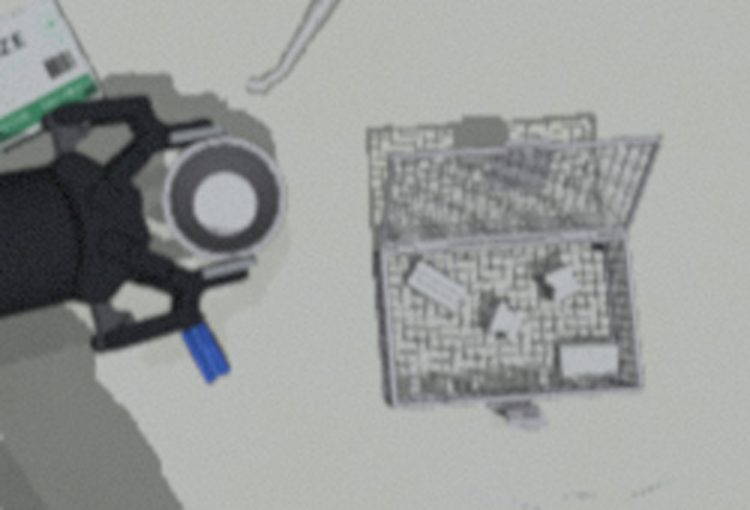

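```bash
python3 - <<'E'
from h import *
s=ctrl.state();p=s["tcp_pos"];r=R.from_quat(s["tcp_rot"])
ctrl.move_straight([p[0]+4,p[1]+3,62],vel=120)
print(ctrl.move_straight([p[0]+4,p[1]+3,51.5],vel=20,threshold=3))
s=ctrl.state();print(s["t"],s["tcp_pos"],s["wrist_force"])
ctrl.command_gripper(85)
s=ctrl.state();print(s["t"],s["grip_width"],s["wrist_force"])
p=s["tcp_pos"]
ctrl.move_straight(p-r.apply([120,0,0]),vel=120)
shot("top","top7",(190,180,440,350),3);shot("side","side7",(150,100,370,330),2.6)
print(ctrl.state()["t"],ctrl.state()["joints"])
E
```

```text
True
16.275 [541.26056097  42.72029535  53.17290471] [0.49153064 1.9615801  4.51906609]
16.575 85.13512079794987 [ 0.07335671  1.29678002 -0.34116873]
17.825 [-0.88214144  0.6428103   0.04066712  1.81832555  0.77181545  1.44310139
 -1.00009914]
```

View pics/side7.png

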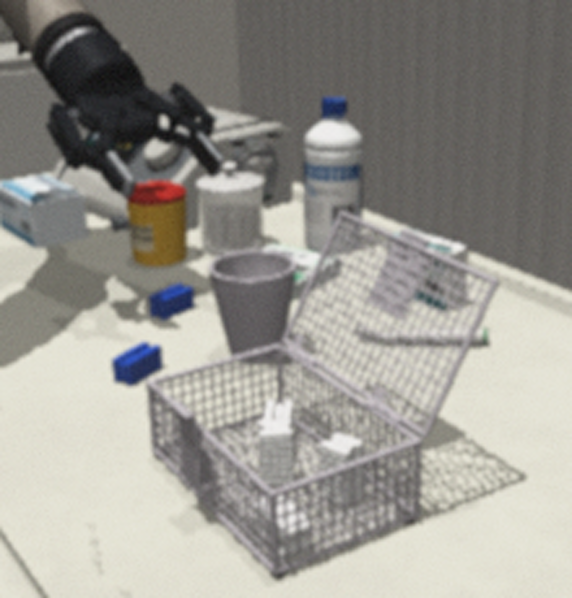

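View pics/top7.png

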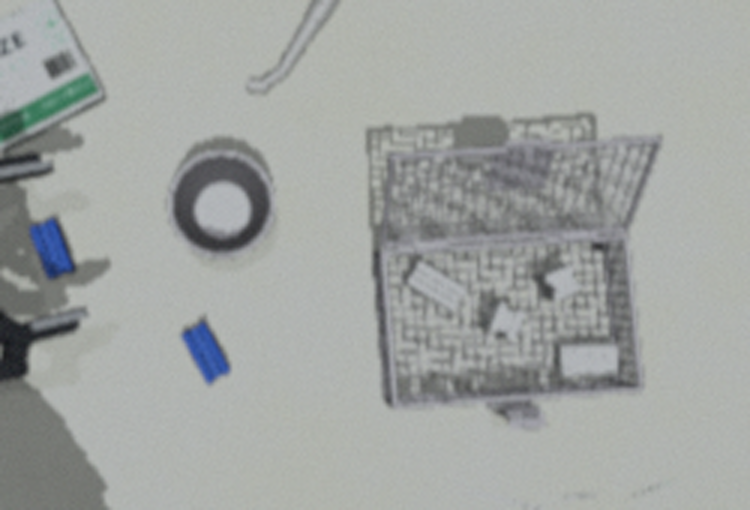

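```bash
cat > go5.py <<'E'
from h import *
import sys
np.set_printoptions(precision=2,suppress=True,linewidth=160)
yaw=.07; ex=np.array([np.cos(yaw),np.sin(yaw),0]); ez=np.array([0,0,1.])
H=np.array([464,-120,60.])+53*ex
r0=toolq(yaw,np.pi/2); 
def tcp(th,hw=11,rr=82):
    d=-np.cos(th)*ex+np.sin(th)*ez; n=np.sin(th)*ex+np.cos(th)*ez  # outer normal
    if th>np.pi/2: e=H+106*d+4*n; return e+hw*ex-[0,0,24]
    return H+rr*d+4*n+hw*ex
A=tcp(2.12)+45*ex; B=A+[0,0,180]
ths=np.r_[np.arange(2.1,1.5,-.2),np.arange(1.45,.4,-.15)]
pth=[B,A]+[tcp(t) for t in ths]
s=ctrl.state();j=s["joints"]
C=s["tcp_pos"]+[-30,0,130]
up=IK(C,R.from_quat(s["tcp_rot"]),j)
best=None
for fl in (0,np.pi):
  for sd in (up,np.array([-.2,.5,.0,1.5,0,1.1,0]),np.array([.1,.5,0,1.5,0,1.1,1.5]),np.array([.1,.5,0,1.5,0,1.1,-1.5])):
    r=r0*R.from_euler('x',fl);q=sd;Z=[]
    for p in pth:
        q=IK(p,r,q)
        if q is None: break
        Z.append(q)
    if q is None: continue
    c=np.abs(Z[0]-up).max()
    if best is None or c<best[0]: best=(c,fl,np.array(Z))
c,fl,Z=best
print(c,fl,Z[0],Z[-1],up,np.abs(np.diff(Z,axis=0)).max(1)); print(np.array(pth)[[0,1,2,-1]],tcp(.09),np.minimum(Z-LO,HI-Z).min(0))
for k in np.linspace(0,1,6): P=pts(up+k*(Z[0]-up));print(P[5],P[8])
np.save("Zl.npy",np.vstack([up,Z]));np.save("rl.npy",(r0*R.from_euler('x',fl)).as_quat())
if len(sys.argv)>1:
    ctrl.movej(up); ctrl.command_gripper(0); ctrl.movej(Z[0]); ctrl.movej(Z[1])
    print(ctrl.state()["t"],ctrl.state()["tcp_pos"],ctrl.state()["wrist_force"])
    shot("top","top8",(190,180,440,350),3);shot("side","side8",(150,100,370,330),2.6)
E
python3 go5.py
```

```text
0.9440936195574319 3.141592653589793 [-0.14  0.35  0.34  1.43 -0.11  1.38 -1.3 ] [ 0.03  0.21  0.15  2.06 -0.04  0.88 -1.3 ] [-1.09  0.45  0.26  1.81  0.69  1.57 -0.82] [0.35 0.11 0.04 0.04 0.04 0.01 0.03 0.03 0.03 0.03 0.03 0.03]
[[ 631.33 -108.27  304.32]
 [ 631.33 -108.27  124.32]
 [ 584.67 -111.54  125.48]
 [ 460.19 -120.27  106.27]] [ 446.73 -121.21   71.35] [2.66 0.67 1.1  0.38 1.23 0.6  1.62]
[406.34 433.86 434.69] [484.56 140.08 245.28]
[497.32 356.14 476.63] [500.52  94.23 232.3 ]
[569.67 257.4  520.77] [523.25  54.32 229.39]
[618.25 142.74 566.74] [554.94  12.31 239.21]
[639.43  18.56 614.13] [593.13 -39.9  263.78]
[ 631.4  -107.92  662.51] [ 631.33 -108.27  304.32]
```

```bash
python3 go5.py x | tail -1
```

```text
21.1833 [ 632.6  -106.83  125.24] [ 1.28 -0.5   0.53]
```

View pics/side8.png

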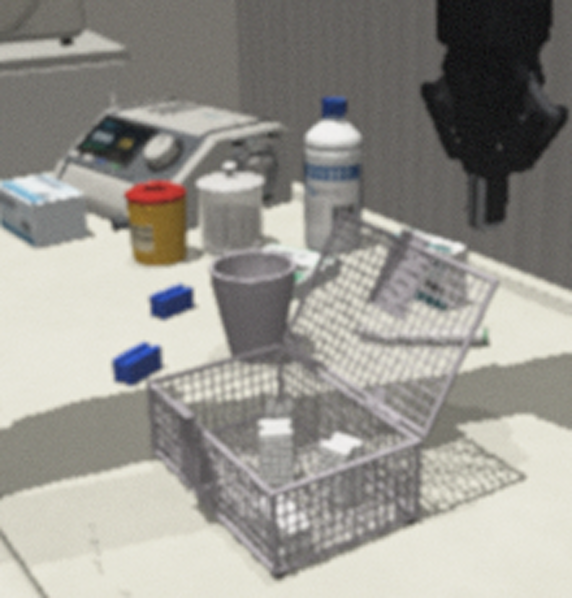

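View pics/top8.png

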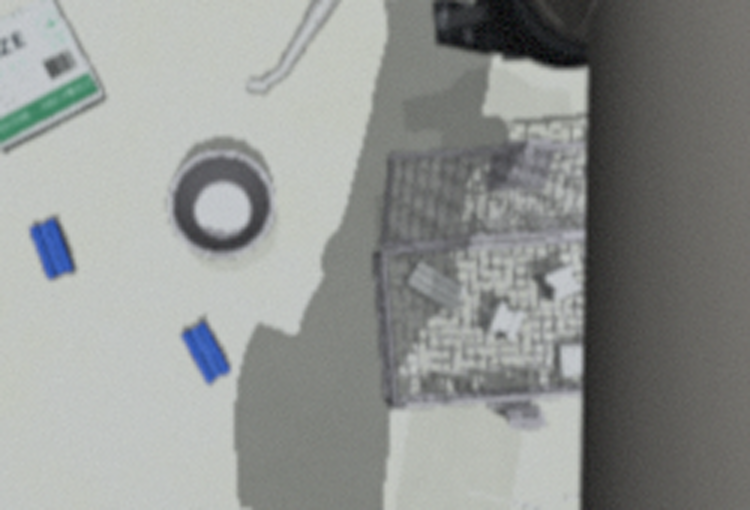

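```bash
python3 - <<'E'
from h import *
for p in ([632.6,-106.8,125.2],[632.6,-106.8,144],[632.6,-106.8,157]): print(((proj("side",p)-[150,100])*2.6).round())
s=ctrl.state();print(s["grip_width"])
E
```

```text
[481. 256.]
[482. 230.]
[483. 213.]
0.24111384650470935
```

```bash
cat > go6.py <<'E'
import sys; sys.argv=["x"]
from go5 import *
off=np.array([0,0,-19.]); r=R.from_quat(np.load("rl.npy"))
ctrl.move_straight(A+off,vel=60)
for t in ths[:5]:
    b=ctrl.move_straight(tcp(t)+off,r.as_quat(),vel=60 if t==ths[0] else 80,threshold=20)
    s=ctrl.state();print(round(t,2),b,s["wrist_force"],s["tcp_pos"])
    if b: break
print(s["t"])
shot("side","side9",(150,100,370,330),2.6)
E
python3 go6.py | tail -6
```

```text
2.1 False [ 0.23  0.29 -0.21] [ 585.11 -111.37  106.62]
1.9 False [-0.38 -0.08  0.23] [ 565.38 -113.02  116.42]
1.7 False [ 0.33 -0.61  0.27] [ 544.85 -114.44  121.75]
1.5 False [ 0.15 -0.35 -0.12] [ 525.79 -115.72  123.11]
1.45 False [ 0.3   0.47 -0.22] [ 521.86 -115.92  122.81]
24.1583
```

View pics/side9.png

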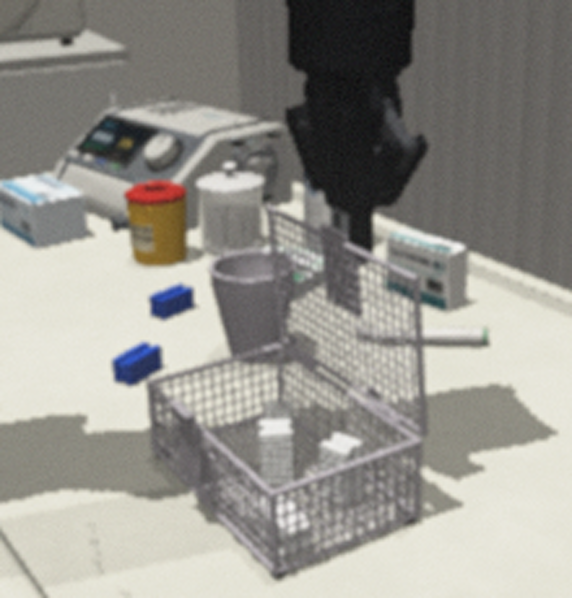

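```bash
python3 - <<'E'
from h import *
p=np.array([521.9,-115.9,122.8])
for dz in (0,10,19,25,43): print(dz,((proj("side",p+[0,0,dz])-[150,100])*2.6).round())
E
python3 - <<'E'
import cv2
a=cv2.imread("pics/side9.png")[180:330,250:440]
cv2.imwrite("pics/side9z.png",cv2.resize(a,None,fx=4,fy=4))
E
```

```text
0 [351. 293.]
10 [350. 279.]
19 [350. 266.]
25 [350. 257.]
43 [350. 231.]
```

View pics/side9z.png

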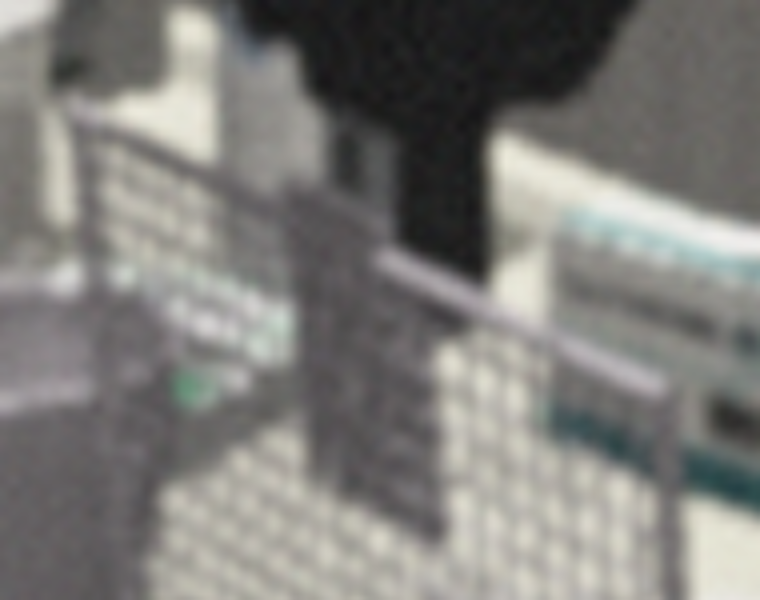

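```bash
cat > go7.py <<'E'
import sys; sys.argv=["x"]
from go5 import *
off=np.array([0,0,-26.]); r=R.from_quat(np.load("rl.npy"))
print("tt",ths[4:])
for t in ths[4:9]:
    b=ctrl.move_straight(tcp(t)+off,r.as_quat(),vel=60,threshold=20)
    s=ctrl.state();print(round(t,2),b,s["wrist_force"],s["tcp_pos"])
    if b: break
print(s["t"])
shot("side","side10",(150,100,370,330),2.6)
E
python3 go7.py | grep -A9 tt
```

```text
tt [1.45 1.3  1.15 1.   0.85 0.7  0.55]
1.45 False [-0.22 -1.08 -0.59] [ 521.53 -115.82  115.2 ]
1.3 False [0.01 0.17 0.14] [ 509.13 -116.88  114.07]
1.15 False [ 0.36  0.05 -0.21] [ 497.42 -117.67  110.3 ]
1.0 False [-0.61 -0.45  0.52] [ 486.35 -118.43  104.89]
0.85 False [ 0.05  0.22 -0.11] [ 476.21 -119.11   97.91]
25.9083
```

View pics/side10.png

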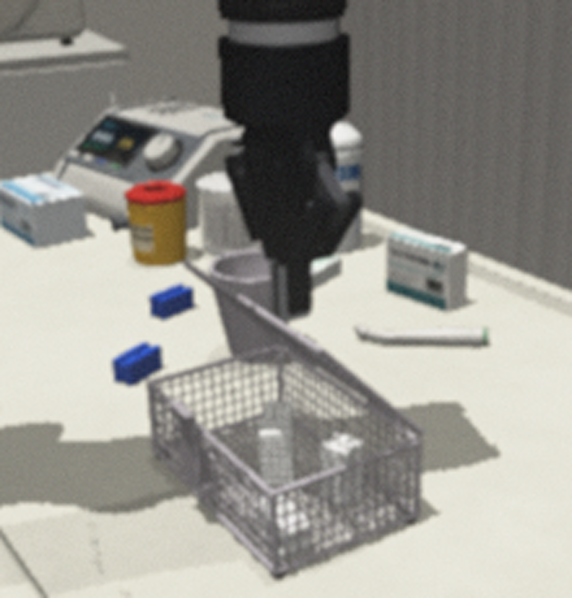

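Lid follows (about 0.85–0.9). Continue, then press.

```bash
cat > go8.py <<'E'
import sys; sys.argv=["x"]
from go5 import *
off=np.array([0,0,-24.]); r=R.from_quat(np.load("rl.npy"))
print("tt")
for t,hw in ((.7,10),(.55,8),(.4,6),(.28,3),(.18,0)):
    b=ctrl.move_straight(tcp(t,hw)+off,r.as_quat(),vel=60,threshold=15)
    s=ctrl.state();print(round(t,2),b,s["wrist_force"],s["tcp_pos"])
    if b: break
print(s["t"])
shot("side","side11",(150,100,370,330),2.6);shot("top","top11",(190,180,440,350),3)
E
python3 go8.py | grep -A9 tt
```

```text
tt
0.7 False [ 0.06 -0.36  0.26] [ 466.17 -119.83   91.6 ]
0.55 False [-0.01  0.15 -0.96] [ 456.56 -120.45   81.87]
0.4 False [0.44 0.12 0.03] [ 448.47 -121.04   71.22]
0.28 False [ 0.55  0.37 -0.31] [ 441.71 -121.51   62.1 ]
0.18 False [ 0.74 -0.05  0.41] [ 436.46 -121.84   54.18]
27.7083
```

View pics/side11.png

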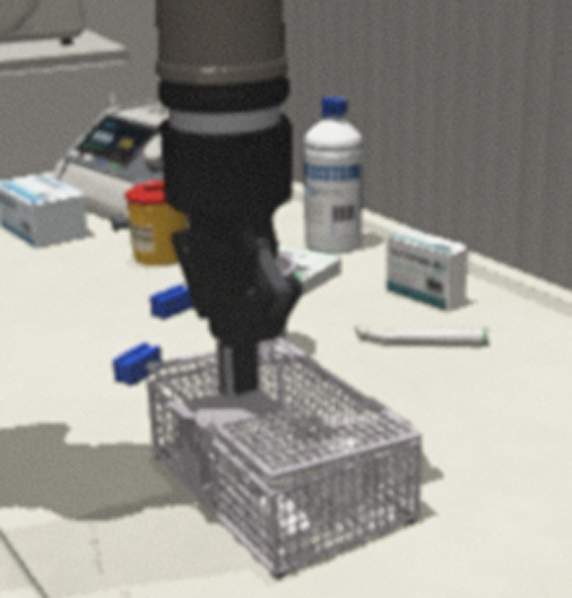

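```bash
cat > go9.py <<'E'
from h import *
np.set_printoptions(precision=2,suppress=True)
s=ctrl.state();p=s["tcp_pos"]
z=p[2]
while z>36:
    z-=1.5
    b=ctrl.move_straight([435.5,-122,z],vel=15,threshold=22)
    s=ctrl.state();print(round(z,1),b,s["tcp_pos"][2].round(1),s["wrist_force"])
    if b or s["wrist_force"][2]>18: break
print(s["t"])
shot("side","side12",(150,100,370,330),2.6)
E
python3 go9.py
```

```text
53.1 False 53.1 [-0.12 -0.53  0.88]
51.6 False 51.6 [-0.81 -0.12  0.34]
50.1 False 50.0 [-0.63  0.13 -0.59]
48.6 False 48.7 [-0.66 -0.24  2.23]
47.1 False 47.2 [-1.78  0.04  3.29]
45.6 False 45.4 [ 1.07  1.25 -0.37]
44.1 False 43.9 [0.72 0.27 1.06]
42.6 False 43.2 [-1.   -0.16  5.38]
41.1 False 42.9 [-5.29  1.5  20.57]
30.1083
```

View pics/side12.png

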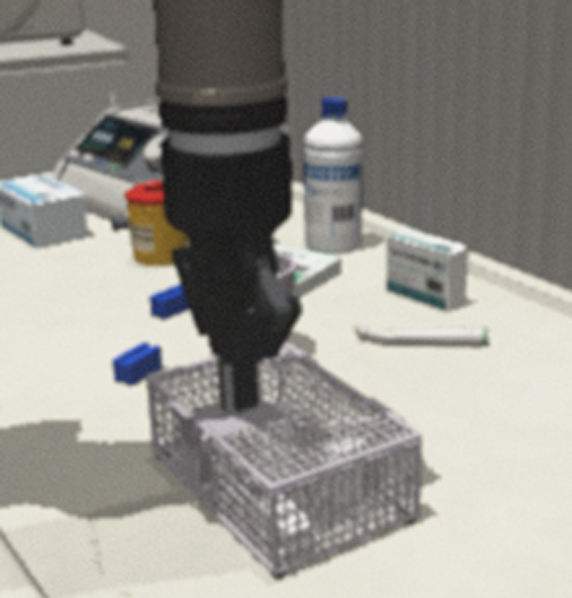

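```bash
python3 - <<'E'
from h import *
p=ctrl.state()["tcp_pos"]
ctrl.move_straight([p[0],p[1],60],vel=40)
ctrl.move_straight([p[0],p[1],230],vel=150)
q=ctrl.state()["joints"].copy(); q[0]+=-0.7
ctrl.movej(q)
ctrl.dwell(.5)
s=ctrl.state();print(s["t"],s["wrist_force"],s["tcp_pos"])
shot("side","side13",(150,100,370,330),2.6);shot("top","top13",(0,100,440,350),1.8)
shot("side","side13c",(195,215,325,330),5);shot("top","top13c",(300,200,430,330),5)
E
```

```text
33.75 [0.32931764 0.61024582 0.10146427] [411.40114982 186.81047911 229.09135816]
```

View pics/side13c.png

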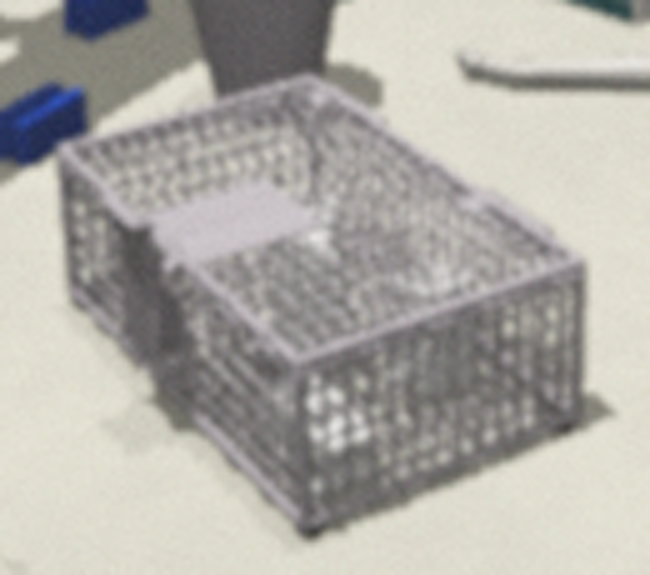

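View pics/top13.png

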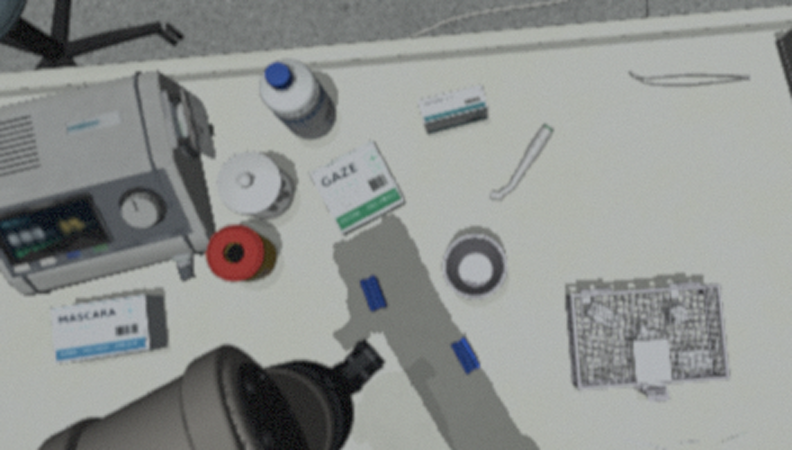

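View pics/top13c.png

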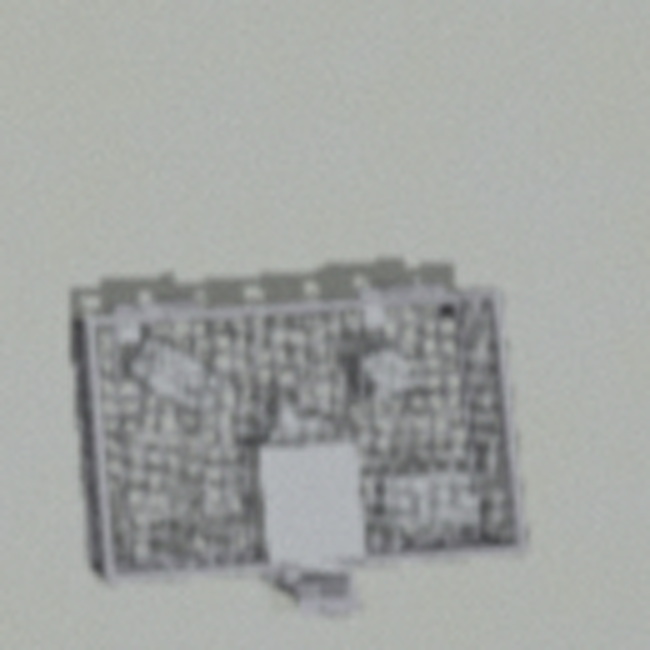

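View pics/side13.png

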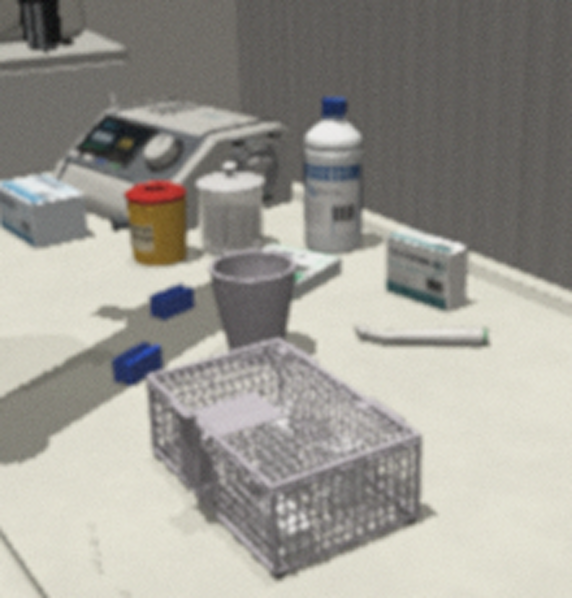

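```bash
python3 -c "
from h import *
ctrl.sign_off();print(ctrl.state()['t'])"
```

```text
the job is handed in; nothing more can be done
the job is handed in; nothing more can be done
```

The job is done and handed in at about 34 s of the 69 s allowed. I gripped the cup at its collar and tipped it about 122° over the basket. Then I stood it back near its old spot, swung the lid over with closed fingers and pressed it shut.

**Last checks:**
- **Bite blocks:** the picture after tipping showed all four in the basket, two lying flat and two standing on end below the rim. The cup was empty; the wrist force read 1.77 N, which is the cup's weight alone.
- **Cup:** it stands upright on the trolley top.
- **Lid:** while I pressed, the force rose to about 3 N, dropped, then met a hard stop at the height of a shut lid. The lid stayed flush with the rim after the arm backed off, so I take it as caught. The 3 N is below the 6 to 10 N stated, but I only read the force every 1.5 mm, so I may have missed the peak.
- **Things left alone:** the gauze packet measured at its starting pixel. The bottle, suture box and blue look-alikes look unmoved in the pictures.

**Disagreements:** the finger ends showed in the pictures about 19 mm short of the stated tool point (about 30 mm with the gripper open). I corrected for this by eye and by contact. My triangulated heights for the basket and cup rims came out 3 to 7 mm low.

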